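Fill the brass disc magazine and lock its shutter

ROBOT

A 7-joint arm with a two-finger parallel gripper is mounted at the origin on the work surface. World frame = base frame: x ahead of the robot, y to its left, z up, the work surface at z = 0. Lengths are in m, angles in rad, forces in N, time in s.
With the tool pointing down it reaches from about 0.425 to 0.95 m from the base axis. Payload 16.7 kg.
Tool frame: the origin (TCP) lies on the front face of the gripper's body, between the roots of the fingers; the fingertips stand 97 mm ahead of it and the grasp point (between the pads) lies 78 mm ahead of it; z points along the fingers, y is the line along which they close (so a half turn about z gives the same grasp; the last joint's range is limited). The gripper opens to 94 mm and grips with 3 to 60 N. Pads are 16 mm wide; open, the fingers measure 119 mm over their backs; the gripper's body (75 mm by 177 mm) begins 78 mm behind the grasp point.
Start: joints at [-1.484, 0.426, 0.074, 1.606, -0.034, 1.111, -0.067], TCP at [0.158, 0.656, 0.303] pointing down, gripper open.
Joint ranges: [-2.85, 2.85], [-0.5, 2.14], [-1.23, 1.37], [0.21, 2.46], [-1.02, 4.16], [0.16, 2.05], [-2.73, 2.73]. Speed limits (rad/s): [1.89, 1.89, 2.39, 2.39, 3.01, 3.01, 3.01].

INTERFACE

Orientations are given as a 3x3 rotation matrix whose columns are the frame's x, y, z axes.
In Python, from workcell import telemetry, vision, r gives the robot as it stands.
- The arm moves only by the tool step_arm, never from a script. Its argument "plan" is a list of rows, each a list of 3 entries, a list of its own where there are three numbers: the shift along the tool's x, y, z in cm, then the turn, a rotation vector about the tool's x, y, z in degrees, then the closure in counts, from 0 (fully open) to 255 (shut). In form: [[[x, y, z], [wx, wy, wz], hand], ...]. A call has 1 to 20 rows; each row shifts and turns the commanded pose from where the row before left it, along the tool's axes as they then stand; what a row does not reach is not made up. A row lasts 1/10 s, in which the tool goes at most 50 mm and 8.59 degrees, less where a joint would pass 70% of its speed; a pose out of reach is approached as far as the arm can. A call with a gripper value outside its range is refused whole. The fingers move at their own pace and stop on an object; "newtons" is the grip in N (left out, the last holds). Time passes only in rows, so rows that do not move let the fingers close. It gives the time, the measured TCP pose, the force, the opening and the grip force at its end, in the units of the state.
- telemetry.read_state(): the state, without advancing time (a new reading comes with each control period).
- vision.get_image(name): name is "side" or "top"; returns the picture (480x640x3 uint8, blue, green, red); there is no depth.
- vision.get_calibration(name): a dict with "mtx" (3x3 intrinsics, pixels), "dist" ([k1, k2, p1, p2, k3] as OpenCV has them; the pictures are not rectified), "world_from_camera" (4x4, takes a point from camera to world coordinates). Camera axes: x right, y up, looking along -z (the intrinsics and any distortion apply to the point x, -y, -z); pixel columns grow to the right and rows downward; lengths in m; the calibration is good to about 2 mm. A picture is of the moment at which its call begins. get_calibration takes no time and is no camera call.
- r.finish_job(): hands the job in; it is judged then, once.
The state is a dict: "time": time; "q": joint angles; "qd": joint speeds; "tau": joint torques, N m; "tcp_pos": TCP position; "tcp_rot": TCP orientation; "wrist_force": force on the tool from outside, world axes, zero at the start; "torque": the same for the moment, N m; "width": opening from 0.0 (shut) to 1.0 (fully open); "grasp_force": force on a finger pad.
Only numpy, scipy, OpenCV 4.12 (cv2) and the standard library are available. Lean on these libraries where they do the work, as an engineer would, in place of code of your own. Each camera call takes 0.05 s, during which the arm holds its last target. There are 200 camera calls.

TASK

The disc magazine is shut: lift the red stop tab out of its notch, slide the shutter along the rail to the end notch so that the tube is fully clear, and let the tab drop right in. Stack every brass disc flat in the tube, then lift the tab again, take the shutter back over the filled tube and drop the tab fully into the first notch. Leave the dark steel discs and the other things on the bench where they are.

Things in the scene. Friction and masses are not known exactly. Their poses are not given: they have to be found in the camera images.
- magazine: the fixed disc magazine: dark steel base plate 150 x 180 x 12 mm carrying an upright slotted aluminium tube, a blue notched rail and the sliding shutter. Its origin is on the table under the tube's axis; z up; its y axis runs along the rail from the first notch (y = 0) towards the end notch (y = 90 mm); the rail lies at x = 75 to 99 mm. The plate spans x -38 to 112 mm and y -45 to 135 mm; the rail's top is 74 mm above the table
- tube_floor (a point): centre of the tube's floor, 12 mm above the table, axes as the magazine's. The tube's bore is 42 mm across and straight for 76 mm above this floor, then flares out by about 4 mm to the rim at 84 mm; wall 4 mm. It has two opposite full-height slots 29 mm wide, facing the magazine's +x and -x, so that fingers pinching a disc along x can go down with it. Room for six discs
- shutter (a joint): how far the shutter carriage (aluminium saddle with an arm and a round brass cover plate, 58 mm across, 99 to 103 mm above the table) has slid along the rail towards the magazine's +y, m. 0: first notch, cover plate right over the tube. 0.045: middle notch, tube still partly covered. 0.090: end notch, tube fully clear. Needs about 1 N to slide; held by the tab while that sits in a notch
- tab (a joint): how far the stop tab is raised, m. 0: fully down in a notch; the notches are 14 mm deep, so it must be raised more than 14 mm (at most 32 mm) to slide; at 0.014 it rests on the rail between notches. It drops by its own weight (0.15 to 0.25 kg). The tab's steel tongue is 8 mm wide, the notches 14 mm
- tab_grip (a point): middle of the red plastic grip block on top of the stop tab (16 mm along the magazine's x, 30 mm along its y, 36 mm tall); at 87 mm in the magazine's x, at the shutter's y, 125 mm above the table when the tab is down. It moves with shutter and tab
- brass1_c (a point): centre of brass disc 1: 40 mm across, 12 mm thick, 0.10 to 0.16 kg, solid, with a black dot on its faces; z is its axis; lies flat on the table at the start (may be absent)
- brass2_c (a point): centre of brass disc 2: 40 mm across, 12 mm thick, 0.10 to 0.16 kg, solid, with a black dot on its faces; z is its axis; lies flat on the table at the start (may be absent)
- brass3_c (a point): centre of brass disc 3: 40 mm across, 12 mm thick, 0.10 to 0.16 kg, solid, with a black dot on its faces; z is its axis; lies flat on the table at the start (may be absent)
- brass4_c (a point): centre of brass disc 4: 40 mm across, 12 mm thick, 0.10 to 0.16 kg, solid, with a black dot on its faces; z is its axis; lies flat on the table at the start (may be absent)
- brass5_c (a point): centre of brass disc 5: 40 mm across, 12 mm thick, 0.10 to 0.16 kg, solid, with a black dot on its faces; z is its axis; lies flat on the table at the start (may be absent)
- brass6_c (a point): centre of brass disc 6: 40 mm across, 12 mm thick, 0.10 to 0.16 kg, solid, with a black dot on its faces; z is its axis; lies flat on the table at the start (may be absent)
- dark1_c (a point): centre of dark steel disc 1: same size as the brass ones, 40 x 12 mm; not wanted, stays where it is
- dark2_c (a point): centre of dark steel disc 2: same size as the brass ones, 40 x 12 mm; not wanted, stays where it is
- bench_block: heavy round steel bench block, 100 mm across, 34 mm tall; origin under its centre; stays
- jar: amber glass jar with steel lid, 56 mm across, 65 mm tall; origin under its centre; stays
- hammer: hammer lying on the table, 270 mm long; stays
- punch1: dark steel chisel punch lying on the table, 107 mm long, 13 mm thick; stays
- punch2: dark steel chisel punch like the other; stays
Mind the look-alikes: they are no part of the job. Leave any green look-alike of the part that bears brass5_c alone.

How it is judged:
On the way, in this order (a step that is already met when the one before it is completed fails the run):
1. the tab is dropped into the end notch, 90 mm along, and the tube is clear (value of joint shutter above 0.085 m and value of joint tab below 0.003 m), for 0.3 s.
2. every brass disc lies flat in the tube in one column, the tab still in the end notch (all of step 1 and horizontal distance between each of brass1_c, brass2_c, brass3_c, brass4_c, brass5_c, brass6_c and tube_floor below 0.005 m and z of each of brass1_c, brass2_c, brass3_c, brass4_c, brass5_c, brass6_c in the frame of tube_floor below 0.072 m and angle between the z axis of each of brass1_c, brass2_c, brass3_c, brass4_c, brass5_c, brass6_c and the z axis of tube_floor, either way round below 0.12 rad), for 0.3 s.
At the end, for the whole second after the job is handed in: every brass disc present lies flat (either face up, within 0.12 rad) in the tube, within 5 mm of its axis and with its centre no more than 72 mm above its floor, at rest; the shutter is within 5 mm of the first notch and the tab is down to within 3 mm of the notch floor (horizontal distance between each of brass1_c, brass2_c, brass3_c, brass4_c, brass5_c, brass6_c and tube_floor below 0.005 m and z of each of brass1_c, brass2_c, brass3_c, brass4_c, brass5_c, brass6_c in the frame of tube_floor below 0.072 m and angle between the z axis of each of brass1_c, brass2_c, brass3_c, brass4_c, brass5_c, brass6_c and the z axis of tube_floor, either way round below 0.12 rad and value of joint shutter below 0.005 m and value of joint tab below 0.003 m and linear speed of each of brass1, brass2, brass3, brass4, brass5, brass6 below 0.03 m/s); the robot touches nothing.
It fails at once if a dark steel disc is put in the tube (horizontal distance between any of dark1_c, dark2_c and tube_floor below 0.015 m).
It fails at once if a dark disc or another thing on the bench is shifted by more than 60 mm (distance of any of dark1_c, dark2_c, bench_block, jar, hammer, punch1, punch2 from where it was at the start of the episode above 0.06 m).
It fails at once if the jar is knocked over (angle between jar's own z axis and vertical above 0.6 rad).
Of brass1, brass2, brass3, brass4, brass5, brass6 only 4 to 6 are there at a start; the rules pass over those that are not, and their reading is None.
At some moment in a run one of brass1, brass2, brass3, brass4, brass5, brass6 may be knocked a few centimetres aside while the robot is not near it.
Once in a run the grip may slacken for a moment while it holds something.
It also fails if it takes over 208 s, if anything falls off the work surface, if the arm or the gripper's body presses on something with over 40 N, if the wrist force passes 120 N, or if a joint passes its speed limit or range.

## Working session

There is one attempt and no reset: what is moved stays moved. The work goes in short steps, Python scripts to look and compute and a tool call to move; the robot and the scene stay as the last step left them, time stands still between calls to the robot, and variables do not carry over. Pictures are saved under pics/ and viewed, at most 14 in all, crops included, and the job is handed in when it is done.

Besides the shell and the picture viewer there is one more tool, called after ">>>" by a JSON object that holds its "fn" and its "kwargs". step_arm: Moves the arm, as the interface text tells. Its arguments: {"type":"object","properties":{"plan":{"type":"array","items":{"type":"array"}},"newtons":{"type":"number"}},"required":["plan"]}

```bash
mkdir -p pics; ls; python3 - <<'E'
from workcell import telemetry, vision, r
import cv2,numpy as np
np.set_printoptions(precision=4,suppress=True)
for n in ("side","top"):
    im=vision.get_image(n); cv2.imwrite(f"pics/{n}0.png",im); c=vision.get_calibration(n)
    print(n,np.array(c["mtx"]),c["dist"],np.array(c["world_from_camera"]))
s=telemetry.read_state(); print(s["tcp_pos"],np.array(s["tcp_rot"]),s["width"],s["time"])
E
```

```text
pics
side [[461.5666   0.     315.485 ]
 [  0.     461.5666 236.0899]
 [  0.       0.       1.    ]] [-0.1128  0.      0.      0.      0.    ] [[ 0.9991  0.0223 -0.0364  0.5196]
 [-0.0425  0.5985 -0.8    -0.7424]
 [ 0.0039  0.8008  0.5989  0.7001]
 [ 0.      0.      0.      1.    ]]
top [[610.7388   0.     324.465 ]
 [  0.     610.7388 249.1991]
 [  0.       0.       1.    ]] [-0.0806  0.      0.      0.      0.    ] [[ 0.0157  0.9951 -0.0972  0.3983]
 [-0.9998  0.0165  0.0071  0.0584]
 [ 0.0087  0.0971  0.9952  1.509 ]
 [ 0.      0.      0.      1.    ]]
[0.1583 0.6559 0.3021] [[-0.9721  0.2346 -0.0002]
 [ 0.2346  0.9721 -0.0011]
 [-0.0001 -0.0011 -1.    ]] 1.0012167743173161 0.1
```

View pics/top0.png

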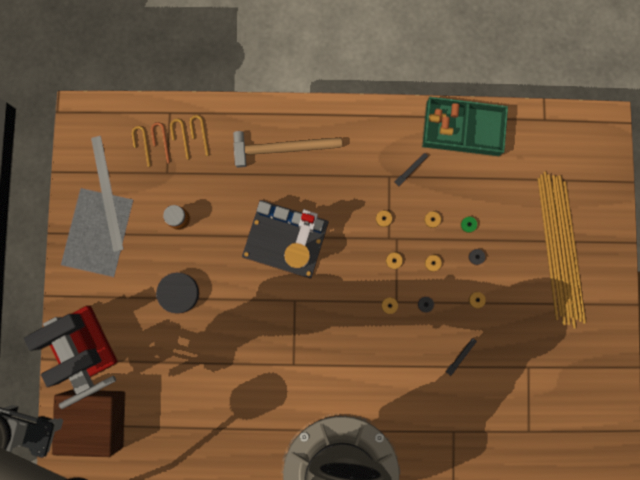

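View pics/side0.png

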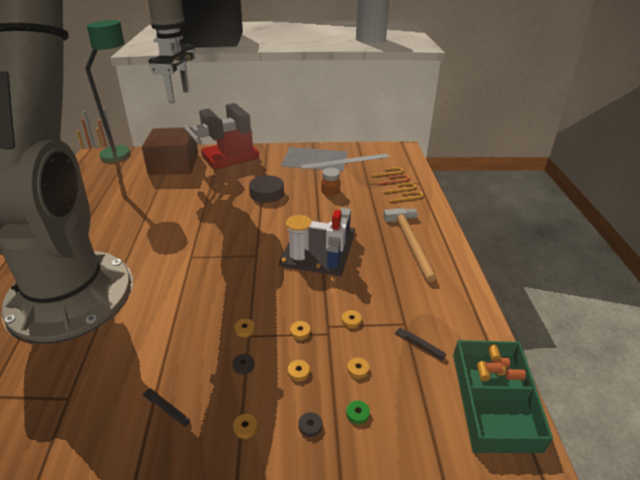

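Top view: brass candidates at (384,218), (433,218), (394,260), (433,263), (390,305), (478,300). The dark discs are at (477,256) and (426,304), and the green look-alike is at (469,224). The magazine's cover is at (297,256) and the red tab at (308,217). I'll measure these and confirm in one crop.

```bash
cat > h.py <<'E'
from workcell import telemetry, vision, r
import cv2,numpy as np
np.set_printoptions(precision=4,suppress=True)
def cal(n):
    c=vision.get_calibration(n); return np.array(c["mtx"]),np.array(c["dist"]),np.array(c["world_from_camera"])
def ray(n,px):
    K,d,T=cal(n); u=cv2.undistortPoints(np.array([[px]],float),K,d)[0,0]
    return T[:3,3],T[:3,:3]@np.array([u[0],-u[1],-1])
def plane(n,px,z):
    o,v=ray(n,px); return o+v*(z-o[2])/v[2]
def pix(n,p):
    K,d,T=cal(n); q=np.linalg.inv(T)@np.append(p,1); q=q[:3]*[1,-1,-1]
    return cv2.projectPoints(q[None],np.zeros(3),np.zeros(3),K,d)[0][0,0]
def blobs(im,lo,hi,amin=30):
    m=cv2.inRange(cv2.cvtColor(im,cv2.COLOR_BGR2HSV),lo,hi)
    cs=cv2.findContours(m,cv2.RETR_EXTERNAL,cv2.CHAIN_APPROX_NONE)[0]
    return [c for c in cs if cv2.contourArea(c)>amin]
def cen(c):  # enclosing circle: robust to the black dot
    (x,y),ra=cv2.minEnclosingCircle(c); M=cv2.moments(c)
    return np.array([M["m10"]/M["m00"],M["m01"]/M["m00"]]),ra
def discs(im):
    out=[]
    for c in blobs(im,(16,120,60),(32,255,255),40):
        p,ra=cen(c)
        if ra<13 and 350<p[0]<520 and 190<p[1]<400: out.append((p,ra,plane("top",p,0.012)))
    return out
E
python3 - <<'E'
from h import *
im=cv2.imread("pics/top0.png")
for p,ra,w in discs(im): print("brass",p,ra,w)
for c in blobs(im,(16,120,60),(32,255,255),40)+blobs(im,(0,170,100),(6,255,255),20):
    p,ra=cen(c)
    if 230<p[0]<340 and 190<p[1]<290: print("mag",p,ra,plane("top",p,.103),plane("top",p,.143))
for c in blobs(im,(100,60,30),(130,255,255),20):
    p,ra=cen(c)
    print("blue",p,cv2.minAreaRect(c),plane("top",p,.074)) if 230<p[0]<340 else 0
a=cv2.resize(im[190:320,235:345],None,fx=4,fy=4,interpolation=cv2.INTER_CUBIC)
b=cv2.resize(im[190:320,365:495],None,fx=2.7,fy=4,interpolation=cv2.INTER_CUBIC)
cv2.imwrite("pics/c1.png",np.hstack([a,b]))
E
```

```text
brass [389.4155 305.2089] 8.72225570678711 [ 0.4094 -0.1134  0.012 ]
brass [477.0244 299.6455] 8.566248893737793 [ 0.4259 -0.3299  0.012 ]
brass [432.9647 262.604 ] 8.735257148742676 [ 0.5157 -0.2206  0.012 ]
brass [393.9569 260.0981] 8.602425575256348 [ 0.5203 -0.1239  0.012 ]
brass [432.2848 219.051 ] 8.633180618286133 [ 0.6242 -0.2191  0.012 ]
brass [383.6879 218.0375] 8.662250518798828 [ 0.6245 -0.0979  0.012 ]
mag [296.5027 255.1026] 12.983341217041016 [0.5208 0.1127 0.103 ] [0.5173 0.1112 0.143 ]
mag [307.4824 217.6206] 6.265082359313965 [0.6087 0.089  0.103 ] [0.6027 0.0881 0.143 ]
blue [288.2164 218.6696] ((286.6756896972656, 216.55404663085938), (25.2913875579834, 12.572171211242676), 17.10272979736328) [0.6097 0.1353 0.074 ]
blue [269.7667 211.9667] ((268.2041320800781, 212.7362518310547), (8.262883186340332, 17.40623664855957), 61.69924545288086) [0.6251 0.1794 0.074 ]
```

View pics/c1.png

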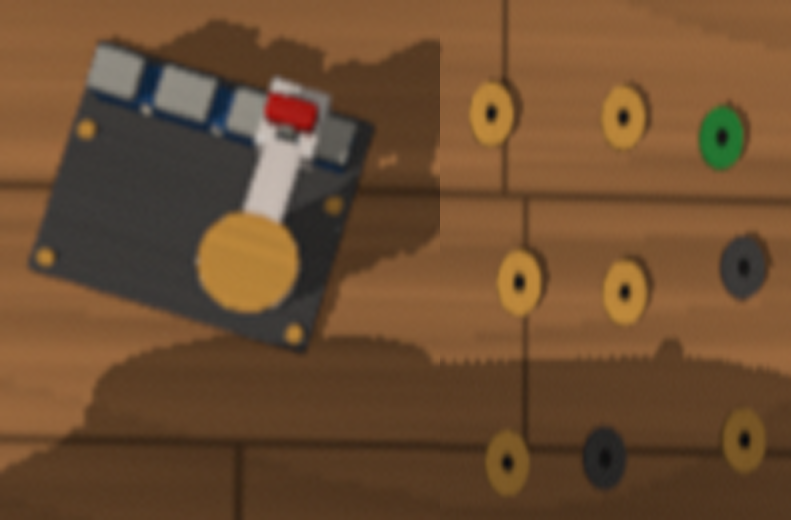

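```bash
python3 - <<'E'
from h import *
for p in [(115,155),(105,35)]: print(plane("side",p,0.0),plane("side",p,.35))
# plate corners, crop /4
g=lambda u,v:(235+u/4,190+v/4)
P=[plane("top",g(*c),.012) for c in [(30,268),(303,352),(374,122)]]
print(P,np.degrees(np.arctan2(*(P[0]-P[1])[:2])), np.linalg.norm(P[0]-P[1]),np.linalg.norm(P[2]-P[1]))
a=-np.radians(np.degrees(np.arctan2(*(P[0]-P[1])[:2])));X=np.array([np.cos(a),np.sin(a)]);Y=np.array([-X[1],X[0]])
print("tube from corners",P[1][:2]+.038*X+.045*Y,P[0][:2]+.038*X-.135*Y,P[2][:2]-.112*X+.045*Y)
E
```

```text
[-0.1023  0.6804  0.    ] [ 0.2086 -0.0309  0.35  ]
[-0.7774  2.5387  0.    ] [-0.1291  0.8985  0.35  ]
[array([0.5218, 0.249 , 0.012 ]), array([0.473 , 0.0802, 0.012 ]), array([0.616 , 0.0388, 0.012 ])] 16.14206752547013 0.17577803662149627 0.14887472620333697
tube from corners [0.522  0.1128] [0.5208 0.1088] [0.5209 0.1132]
```

>>> {"fn": "step_arm", "kwargs": {"plan": [[[0,0,-3],[0,0,0],0],[[0,0,-3],[0,0,0],0],[[-3.1,-2.5,0],[0,0,0],0],[[-3.1,-2.5,0],[0,0,0],0],[[-3.1,-2.5,0],[0,0,0],0],[[-3.1,-2.5,0],[0,0,0],0],[[-3.1,-2.5,0],[0,0,0],0],[[-3.1,-2.5,0],[0,0,0],0],[[-3.1,-2.5,0],[0,0,0],0],[[-3.1,-2.5,0],[0,0,0],0],[[-3.1,-2.5,0],[0,0,0],0],[[-3.1,-2.5,0],[0,0,0],0],[[-3.1,-2.5,0],[0,0,0],0],[[-3.1,-2.5,0],[0,0,0],0],[[-3.1,-2.5,0],[0,0,0],0],[[-3.1,-2.5,0],[0,0,0],0]]}}

```text
time: 1.7
tcp_pos: [0.4987, 0.2125, 0.3626]
tcp_rot: [[-0.972, 0.235, -0.0], [0.235, 0.972, -0.0], [0.0, -0.0, -1.0]]
wrist_force: [-0.1, 1.0, -0.6]
width: 0.999
grasp_force: 0.0
```

>>> {"fn": "step_arm", "kwargs": {"plan": [[[0,0,0],[0,0,7.7],120],[[0,0,0],[0,0,7.7],120],[[0,0,0],[0,0,7.7],120],[[0,0,0],[0,0,7.7],120],[[0,0,0],[0,0,7.7],120],[[0,0,0],[0,0,7.7],120],[[0,0,0],[0,0,7.7],120],[[0,0,0],[0,0,7.7],120],[[0,0,0],[0,0,7.7],120],[[0,0,0],[0,0,7.7],120],[[0,0,0],[0,0,7.7],120],[[0,0,0],[0,0,8.1],120],[[-2.25,3.4,1.5],[0,0,0],120],[[-2.25,3.4,1.5],[0,0,0],120],[[-2.25,3.4,1.5],[0,0,0],120],[[-2.25,3.4,1.5],[0,0,0],120],[[0,0,0],[0,0,0],120],[[0,0,0],[0,0,0],120]]}}

```text
time: 3.5
tcp_pos: [0.6033, 0.0884, 0.3019]
tcp_rot: [[0.284, 0.959, -0.001], [0.959, -0.284, -0.001], [-0.001, -0.001, -1.0]]
wrist_force: [-0.0, 0.7, -0.6]
width: 0.528
grasp_force: 0.0
```

```bash
cat >> h.py <<'E'
TUBE=np.array([0.521,0.1125]); A=-np.radians(16.4); MX=np.array([np.cos(A),np.sin(A)]); MY=np.array([-MX[1],MX[0]])
def go(x,y,z):
    s=telemetry.read_state(); d=np.array([x,y,z])-s["tcp_pos"]; R=np.array(s["tcp_rot"])
    print("t %.1f"%s["time"],"tcp",np.array(s["tcp_pos"]),"w",s["width"],"yawY %.1f"%np.degrees(np.arctan2(R[1,1],R[0,1])),"F",np.array(s["wrist_force"]),"go cm",np.round(R.T@d*100,2))
E
python3 - <<'E'
from h import *
t=TUBE+.087*MX; print(t); go(*t,.208)
print(telemetry.read_state()["q"])
im=vision.get_image("side"); cv2.imwrite("pics/s1.png",cv2.resize(im[60:300,220:460],None,fx=2.4,fy=2.4))
for n in("side","top"): print(pix(n,[*t,.125]))
E
```

```text
[0.6045 0.0879]
t 3.5 tcp [0.6033 0.0884 0.3019] w 0.5282528197339881 yawY -16.5 F [-0.0369  0.7148 -0.6305] go cm [0.   0.14 9.39]
[-0.7353  0.3681  0.6239  1.7851 -0.2414  1.0673 -0.313 ]
[337.0197 218.6593]
[307.7192 218.0262]
```

View pics/s1.png

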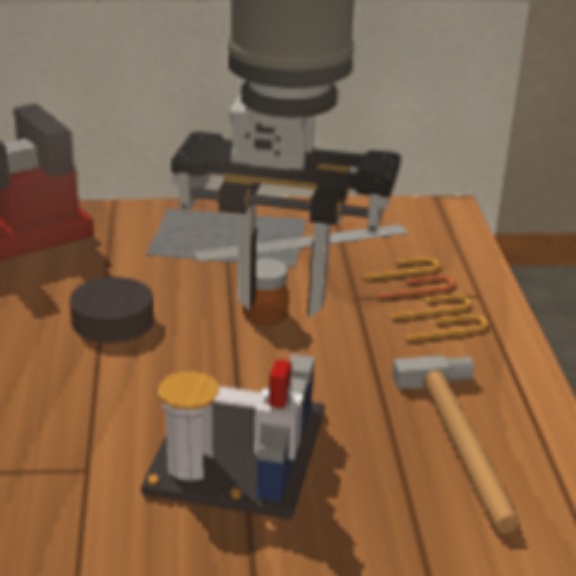

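The fingers are centred over the red grip, which is at about (337,220) in the side view. The grey piece behind it is the rail running away from the camera. I'll descend and grip.

>>> {"fn": "step_arm", "kwargs": {"plan": [[[0,0.1,3],[0,0,0],120],[[0,0,3],[0,0,0],120],[[0,0,2],[0,0,0],120],[[0,0,1],[0,0,0],120],[[0,0,0],[0,0,0],255],[[0,0,0],[0,0,0],255],[[0,0,0],[0,0,0],255],[[0,0,0],[0,0,0],255],[[0,0,0],[0,0,0],255],[[0,0,0],[0,0,0],255],[[0,0,0],[0,0,0],255]], "newtons": 30}}

```text
time: 4.65
tcp_pos: [0.6049, 0.0891, 0.2135]
tcp_rot: [[0.282, 0.959, 0.002], [0.959, -0.282, 0.0], [0.001, 0.002, -1.0]]
wrist_force: [2.2, -0.8, 7.5]
width: 0.202
grasp_force: 30.0
```

>>> {"fn": "step_arm", "kwargs": {"plan": [[[0,0,-0.5],[0,0,0],255],[[0,0,-0.8],[0,0,0],255],[[0,0,-0.7],[0,0,0],255],[[0,0,0],[0,0,0],255],[[0,0,0],[0,0,0],255]]}}

```text
time: 5.15
tcp_pos: [0.6047, 0.0889, 0.2329]
tcp_rot: [[0.282, 0.959, 0.002], [0.959, -0.282, -0.0], [0.0, 0.002, -1.0]]
wrist_force: [5.8, -2.1, -1.7]
width: 0.201
grasp_force: 30.0
```

```bash
python3 - <<'E'
from h import *
t=TUBE+.087*MX; go(*t,.208)
im=vision.get_image("side"); cv2.imwrite("pics/s2.png",cv2.resize(im[130:290,270:400],None,fx=4,fy=3.7))
E
```

```text
t 5.2 tcp [0.6047 0.0889 0.2329] w 0.2009254663034608 yawY -16.4 F [ 5.7803 -2.0745 -1.7288] go cm [-0.1  -0.    2.49]
```

View pics/s2.png

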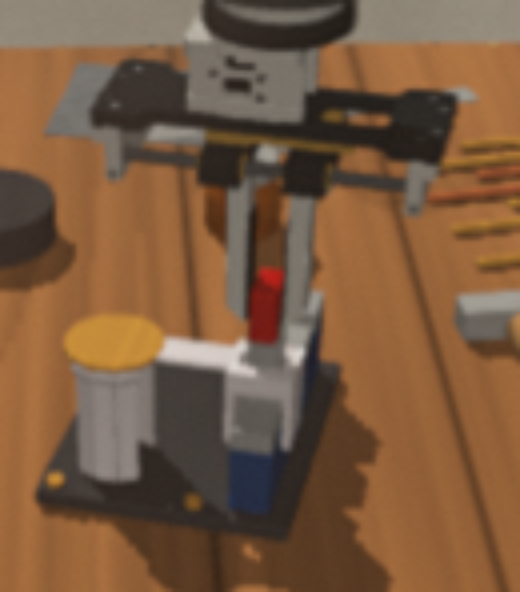

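The side view shows the red grip raised by about 20 mm, with the tongue visible under it. Next I'll slide along tool +x.

>>> {"fn": "step_arm", "kwargs": {"plan": [[[1,0,0],[0,0,0],255],[[1.3,0,0],[0,0,0],255],[[1.3,0,0],[0,0,0],255],[[1.3,0,0],[0,0,0],255],[[1.3,0,0],[0,0,0],255],[[1.3,0,0],[0,0,0],255],[[1,0,0],[0,0,0],255],[[0.5,0,0],[0,0,0],255],[[0,0,0],[0,0,0],255],[[0,0,0],[0,0,0],255]]}}

```text
time: 6.2
tcp_pos: [0.63, 0.1754, 0.2323]
tcp_rot: [[0.282, 0.959, 0.001], [0.959, -0.282, -0.0], [-0.0, 0.001, -1.0]]
wrist_force: [6.5, -1.0, -1.9]
width: 0.203
grasp_force: 30.0
```

>>> {"fn": "step_arm", "kwargs": {"plan": [[[0,0,0.7],[0,0,0],255],[[0,0,0.7],[0,0,0],255],[[0,0,0.4],[0,0,0],255],[[0,0,0],[0,0,0],255],[[0,0,0],[0,0,0],120],[[0,0,0],[0,0,0],120],[[0,0,0],[0,0,0],120],[[0,0,0],[0,0,0],120],[[0,0,0],[0,0,0],120],[[0,0,0],[0,0,0],120]]}}

```text
time: 7.2
tcp_pos: [0.6295, 0.1755, 0.2146]
tcp_rot: [[0.282, 0.959, -0.0], [0.959, -0.282, 0.0], [-0.0, -0.0, -1.0]]
wrist_force: [0.1, -0.3, -0.4]
width: 0.531
grasp_force: 0.0
```

```bash
python3 - <<'E'
from h import *
t=TUBE+.087*MX+.09*MY; go(*t,.208)
im=vision.get_image("side"); cv2.imwrite("pics/s3.png",cv2.resize(im[130:290,270:400],None,fx=4,fy=3.7))
print(pix("side",[*t,.143]),pix("side",[*t,.157]))
E
```

```text
t 7.2 tcp [0.6295 0.1755 0.2146] w 0.5314468323007324 yawY -16.4 F [ 0.0949 -0.251  -0.4413] go cm [-0.1   0.07  0.66]
[345.1802 190.9621] [345.4302 185.7574]
```

View pics/s3.png

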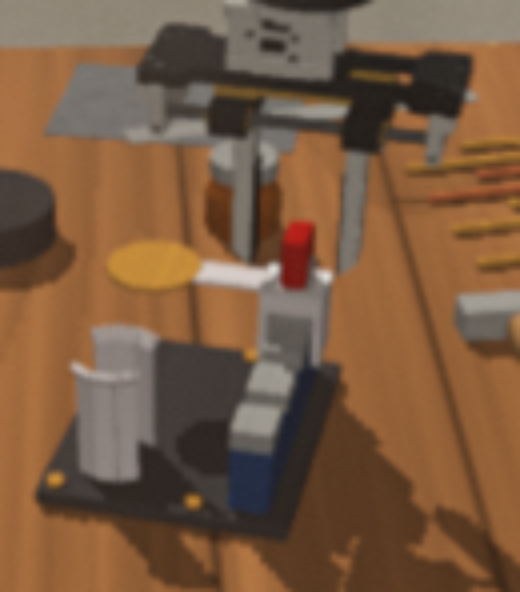

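The tab is down: its top reads (345,192) in the side view, against a predicted (345,191). The tube is clear. Next is disc A at (0.6245,-0.0979).

>>> {"fn": "step_arm", "kwargs": {"plan": [[[0,0,-2],[0,0,0],80],[[0,0,-2.5],[0,0,0],80],[[-3.76,1.03,0],[0,0,0],80],[[-3.76,1.03,0],[0,0,0],80],[[-3.76,1.03,0],[0,0,0],80],[[-3.76,1.03,0],[0,0,0],80],[[-3.76,1.03,0],[0,0,0],80],[[-3.76,1.03,0],[0,0,0],80],[[-3.76,1.03,0],[0,0,0],80],[[0,0,3],[0,0,0],80],[[0,0,3],[0,0,0],80],[[0,0,0],[0,0,0],80],[[0,0,0],[0,0,0],80]]}}

```text
time: 8.55
tcp_pos: [0.6246, -0.0975, 0.2001]
tcp_rot: [[0.282, 0.959, -0.001], [0.959, -0.282, -0.0], [-0.0, -0.001, -1.0]]
wrist_force: [0.0, -0.5, -0.3]
width: 0.682
grasp_force: 0.0
```

```bash
python3 - <<'E'
from h import *
go(.6245,-.0979,.100)
im=vision.get_image("top"); cv2.imwrite("pics/t1.png",cv2.resize(im[190:330,240:500],None,fx=3,fy=3,interpolation=cv2.INTER_CUBIC))
for p,ra,w in discs(im): print("brass",p,ra,w)
print(pix("top",[*TUBE,.096]),pix("top",[*TUBE,.012]))
E
```

```text
t 8.6 tcp [ 0.6246 -0.0975  0.2001] w 0.6821914584726142 yawY -16.4 F [ 0.0045 -0.5002 -0.2895] go cm [-0.04  0.01 10.01]
brass [477.0745 299.6314] 8.732224464416504 [ 0.4259 -0.33    0.012 ]
brass [432.9116 262.6803] 8.748125076293945 [ 0.5155 -0.2204  0.012 ]
brass [435.731  220.6725] 7.905794143676758 [ 0.6203 -0.2277  0.012 ]
[296.7097 255.2838] [297.9575 258.2613]
```

View pics/t1.png

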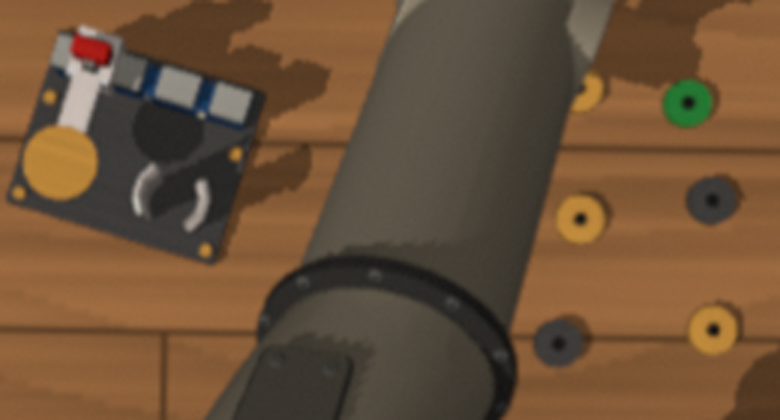

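The tube rim's centre is at about crop (171,198), which is (297,256) in the picture. That agrees with the predicted (296.7,255.3). Now I'll pick disc A.

>>> {"fn": "step_arm", "kwargs": {"plan": [[[0,0,4],[0,0,0],80],[[0,0,3],[0,0,0],80],[[0,0,2],[0,0,0],80],[[0,0,1],[0,0,0],80],[[0,0,0],[0,0,0],80],[[0,0,0],[0,0,0],255],[[0,0,0],[0,0,0],255],[[0,0,0],[0,0,0],255],[[0,0,0],[0,0,0],255],[[0,0,0],[0,0,0],255],[[0,0,0],[0,0,0],255],[[0,0,-2],[0,0,0],255],[[0,0,-4],[0,0,0],255],[[0,0,-4],[0,0,0],255],[[0,0,-4],[0,0,0],255],[[0,0,0],[0,0,0],255]], "newtons": 30}}

```text
time: 10.2
tcp_pos: [0.6264, -0.0982, 0.245]
tcp_rot: [[0.282, 0.959, 0.007], [0.959, -0.282, 0.0], [0.002, 0.007, -1.0]]
wrist_force: [0.4, -1.0, -1.4]
width: 0.416
grasp_force: 30.0
```

>>> {"fn": "step_arm", "kwargs": {"plan": [[[2.87,-2.67,0],[0,0,0],255],[[2.87,-2.67,0],[0,0,0],255],[[2.87,-2.67,0],[0,0,0],255],[[2.87,-2.67,0],[0,0,0],255],[[2.87,-2.67,0],[0,0,0],255],[[2.87,-2.67,0],[0,0,0],255],[[0,0,0],[0,0,0],255],[[0,0,1],[0,0,0],255],[[0,0,0],[0,0,0],255]]}}

```text
time: 11.1
tcp_pos: [0.5191, 0.112, 0.2284]
tcp_rot: [[0.283, 0.959, -0.001], [0.959, -0.283, -0.001], [-0.001, -0.001, -1.0]]
wrist_force: [1.0, -0.7, -0.7]
width: 0.413
grasp_force: 30.0
```

```bash
python3 - <<'E'
from h import *
go(*TUBE,.190)
im=vision.get_image("side"); cv2.imwrite("pics/s4.png",cv2.resize(im[140:290,250:380],None,fx=4,fy=4))
E
```

```text
t 11.1 tcp [0.5191 0.112  0.2284] w 0.41333691648955423 yawY -16.4 F [ 1.0108 -0.7425 -0.6987] go cm [0.1  0.17 3.84]
```

View pics/s4.png

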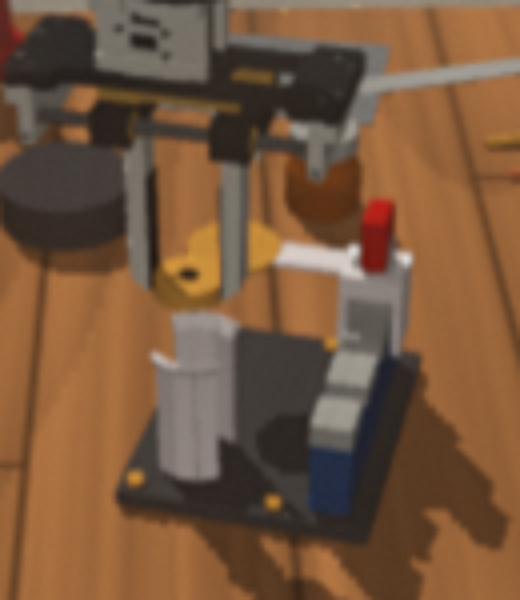

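>>> {"fn": "step_arm", "kwargs": {"plan": [[[0.1,0.17,1],[0,0,0],255],[[0,0,1],[0,0,0],255],[[0,0,1],[0,0,0],255],[[0,0,1],[0,0,0],255],[[0,0,1],[0,0,0],255],[[0,0,0],[0,0,0],255]]}}

```text
time: 11.75
tcp_pos: [0.5207, 0.1132, 0.1782]
tcp_rot: [[0.282, 0.959, -0.002], [0.959, -0.282, -0.001], [-0.002, -0.002, -1.0]]
wrist_force: [0.3, 0.2, -0.7]
width: 0.418
grasp_force: 30.0
```

>>> {"fn": "step_arm", "kwargs": {"plan": [[[0,0,1.5],[0,0,0],255],[[0,0,1.5],[0,0,0],255],[[0,0,1.5],[0,0,0],255],[[0,0,1],[0,0,0],255],[[0,0,0.5],[0,0,0],255],[[0,0,0],[0,0,0],255]]}}

```text
time: 12.35
tcp_pos: [0.521, 0.1132, 0.1189]
tcp_rot: [[0.282, 0.959, -0.001], [0.959, -0.282, -0.001], [-0.001, -0.001, -1.0]]
wrist_force: [0.5, -0.1, -2.1]
width: 0.417
grasp_force: 30.0
```

>>> {"fn": "step_arm", "kwargs": {"plan": [[[0,0,0.3],[0,0,0],255],[[0,0,0],[0,0,0],80],[[0,0,0],[0,0,0],80],[[0,0,0],[0,0,0],80],[[0,0,0],[0,0,0],80],[[0,0,-2],[0,0,0],80],[[0,0,-4],[0,0,0],80],[[0,0,-4],[0,0,0],80],[[0,0,-2],[0,0,0],80],[[-3.79,1.1,0],[0,0,0],80],[[-3.79,1.1,0],[0,0,0],80],[[-3.79,1.1,0],[0,0,0],80],[[-3.79,1.1,0],[0,0,0],80],[[-3.79,1.1,0],[0,0,0],80],[[-3.79,1.1,0],[0,0,0],80],[[0,0,2.5],[0,0,0],80],[[0,0,2.5],[0,0,0],80],[[0,0,0],[0,0,0],80]]}}

```text
time: 14.15
tcp_pos: [0.5192, -0.1234, 0.1846]
tcp_rot: [[0.282, 0.959, -0.004], [0.959, -0.282, -0.0], [-0.001, -0.004, -1.0]]
wrist_force: [0.6, 0.1, -0.2]
width: 0.682
grasp_force: 0.0
```

```bash
python3 - <<'E'
from h import *
go(.5203,-.1239,.100)
im=vision.get_image("top"); cv2.imwrite("pics/t2.png",im)
for p,ra,w in discs(im): print("brass",p,ra,w)
for c in blobs(im,(16,120,50),(32,255,255),5):
    p,ra=cen(c)
    if 280<p[0]<312 and 238<p[1]<275: print("in tube?",p,ra,plane("top",p,.024))
im=vision.get_image("side"); cv2.imwrite("pics/sx.png",im)
for c in blobs(im,(16,120,50),(32,255,255),20):
    p,ra=cen(c)
    if 200<p[0]<400 and ra<16: print("side",p,ra,plane("side",p,.012))
E
```

```text
t 14.2 tcp [ 0.5192 -0.1234  0.1846] w 0.6815986936088294 yawY -16.4 F [ 0.645   0.1497 -0.1652] go cm [-0.01  0.15  8.46]
brass [477.0244 299.6785] 8.786088943481445 [ 0.4258 -0.3299  0.012 ]
in tube? [308.1154 273.0769] 2.2361679077148438 [0.4843 0.0866 0.024 ]
in tube? [297.2461 257.6358] 8.527005195617676 [0.5215 0.1138 0.024 ]
side [244.8297 425.6009] 12.839439392089844 [ 0.4244 -0.3341  0.012 ]
side [298.2184 370.0279] 11.339340209960938 [ 0.5131 -0.2255  0.012 ]
side [357.8399 367.2728] 11.348129272460938 [ 0.6214 -0.2239  0.012 ]
side [299.9333 329.6889] 10.2271146774292 [ 0.5178 -0.1289  0.012 ]
side [244.2657 327.1917] 10.480000495910645 [ 0.4077 -0.1187  0.012 ]
side [322.752  245.4797] 9.34087085723877 [0.5774 0.1383 0.012 ]
side [390.0716 171.3951] 15.524274826049805 [0.8057 0.5016 0.012 ]
```

>>> {"fn": "step_arm", "kwargs": {"plan": [[[0,0.15,4],[0,0,0],80],[[0,0,3],[0,0,0],80],[[0,0,1.3],[0,0,0],80],[[0,0,0.2],[0,0,0],80],[[0,0,0],[0,0,0],80],[[0,0,0],[0,0,0],255],[[0,0,0],[0,0,0],255],[[0,0,0],[0,0,0],255],[[0,0,0],[0,0,0],255],[[0,0,0],[0,0,0],255],[[0,0,0],[0,0,0],255],[[0,0,-2],[0,0,0],255],[[0,0,-4],[0,0,0],255],[[0,0,-4],[0,0,0],255],[[0,0,-4],[0,0,0],255],[[0,0,0],[0,0,0],255]]}}

```text
time: 15.85
tcp_pos: [0.5236, -0.1244, 0.2462]
tcp_rot: [[0.282, 0.959, 0.007], [0.959, -0.282, 0.0], [0.002, 0.006, -1.0]]
wrist_force: [-0.2, -0.8, -1.4]
width: 0.416
grasp_force: 30.0
```

>>> {"fn": "step_arm", "kwargs": {"plan": [[[3.79,-1.14,0],[0,0,0],255],[[3.79,-1.14,0],[0,0,0],255],[[3.79,-1.14,0],[0,0,0],255],[[3.79,-1.14,0],[0,0,0],255],[[3.79,-1.14,0],[0,0,0],255],[[3.79,-1.14,0],[0,0,0],255],[[0,0,2],[0,0,0],255],[[0,0,1],[0,0,0],255],[[0,0,0],[0,0,0],255],[[0,0,0],[0,0,0],255]]}}

```text
time: 16.85
tcp_pos: [0.5205, 0.1125, 0.2117]
tcp_rot: [[0.284, 0.959, -0.0], [0.959, -0.284, -0.001], [-0.001, -0.0, -1.0]]
wrist_force: [0.5, -0.5, -0.3]
width: 0.41
grasp_force: 30.0
```

>>> {"fn": "step_arm", "kwargs": {"plan": [[[0.05,0.05,1],[0,0,0],255],[[0,0,1],[0,0,0],255],[[0,0,1],[0,0,0],255],[[0,0,1.2],[0,0,0],255],[[0,0,1.5],[0,0,0],255],[[0,0,1.5],[0,0,0],255],[[0,0,0.8],[0,0,0],255],[[0,0,0],[0,0,0],255]]}}

```text
time: 17.65
tcp_pos: [0.5206, 0.1138, 0.1303]
tcp_rot: [[0.282, 0.959, -0.002], [0.959, -0.282, -0.001], [-0.001, -0.001, -1.0]]
wrist_force: [0.0, -0.3, -0.4]
width: 0.417
grasp_force: 30.0
```

>>> {"fn": "step_arm", "kwargs": {"plan": [[[0,0,0.3],[0,0,0],255],[[0,0,0],[0,0,80],80],[[0,0,0],[0,0,0],80]]}}

```text
time: 17.95
tcp_pos: [0.5214, 0.1141, 0.129]
tcp_rot: [[0.425, 0.905, 0.001], [0.905, -0.425, 0.0], [0.0, 0.001, -1.0]]
wrist_force: [0.4, -0.0, 0.2]
width: 0.547
grasp_force: 0.0
```

I mistyped a turn in that call: the tool turned 8.6° inside the slot. Forces stayed near zero, so I'll turn it back first.

>>> {"fn": "step_arm", "kwargs": {"plan": [[[0,0,0],[0,0,-4.3],80],[[0,0,0],[0,0,-4.3],80],[[0,0,0],[0,0,0],80]]}}

```text
time: 18.25
tcp_pos: [0.5213, 0.1142, 0.1292]
tcp_rot: [[0.277, 0.961, 0.001], [0.961, -0.277, 0.001], [0.001, 0.001, -1.0]]
wrist_force: [0.3, 1.0, -0.5]
width: 0.685
grasp_force: 0.0
```

>>> {"fn": "step_arm", "kwargs": {"plan": [[[0,0,-2],[0,0,0.3],80],[[0,0,-4],[0,0,0],80],[[0,0,-4],[0,0,0],80],[[0,0,-1],[0,0,0],80],[[-3.63,2.42,0],[0,0,0],80],[[-3.63,2.42,0],[0,0,0],80],[[-3.63,2.42,0],[0,0,0],80],[[-3.63,2.42,0],[0,0,0],80],[[-3.63,2.42,0],[0,0,0],80],[[-3.63,2.42,0],[0,0,0],80],[[-3.63,2.42,0],[0,0,0],80],[[-3.63,2.42,0],[0,0,0],80],[[0,0,2.5],[0,0,0],80],[[0,0,2.5],[0,0,0],80],[[0,0,0],[0,0,0],80]]}}

```text
time: 19.75
tcp_pos: [0.6218, -0.2193, 0.1855]
tcp_rot: [[0.287, 0.958, -0.005], [0.958, -0.287, 0.001], [-0.0, -0.005, -1.0]]
wrist_force: [0.3, 0.4, -0.2]
width: 0.686
grasp_force: 0.0
```

```bash
cat >> h.py <<'E'
def look(x,y,tag):
    go(x,y,.100)
    im=vision.get_image("top"); cv2.imwrite(f"pics/t{tag}.png",im)
    for p,ra,w in discs(im): print("brass",p,ra,w)
    for c in blobs(im,(16,120,50),(32,255,255),20):
        p,ra=cen(c)
        if 280<p[0]<312 and 238<p[1]<275: print("in tube?",p,ra,plane("top",p,.024))
    im=vision.get_image("side"); cv2.imwrite(f"pics/sx{tag}.png",im)
    for c in blobs(im,(16,120,50),(32,255,255),20):
        p,ra=cen(c)
        if 200<p[0]<400 and 290<p[1]: print("side",p,ra,plane("side",p,.012)+[.002,.005,0])
E
python3 -c "
from h import *
look(.6242,-.2191,'3')"
```

```text
t 19.8 tcp [ 0.6218 -0.2193  0.1855] w 0.6861687838876176 yawY -16.7 F [ 0.3016  0.3892 -0.1838] go cm [0.1  0.26 8.55]
brass [477.0553 299.6258] 8.732224464416504 [ 0.4259 -0.33    0.012 ]
in tube? [297.1307 257.4105] 8.633199691772461 [0.5221 0.1141 0.024 ]
side [244.9035 425.5608] 12.728734016418457 [ 0.4265 -0.3291  0.012 ]
side [298.3951 369.8137] 11.48958969116211 [ 0.5154 -0.22    0.012 ]
side [357.8116 367.2852] 11.358805656433105 [ 0.6234 -0.2189  0.012 ]
side [244.3239 327.1964] 10.40784740447998 [ 0.4099 -0.1137  0.012 ]
```

>>> {"fn": "step_arm", "kwargs": {"plan": [[[0.1,0.25,4],[0,0,0],80],[[0,0,3],[0,0,0],80],[[0,0,1.3],[0,0,0],80],[[0,0,0.2],[0,0,0],80],[[0,0,0],[0,0,0],80],[[0,0,0],[0,0,0],255],[[0,0,0],[0,0,0],255],[[0,0,0],[0,0,0],255],[[0,0,0],[0,0,0],255],[[0,0,0],[0,0,0],255],[[0,0,0],[0,0,0],255],[[0,0,-2],[0,0,0],255],[[0,0,-4],[0,0,0],255],[[0,0,-4],[0,0,0],255],[[0,0,-4],[0,0,0],255],[[0,0,0],[0,0,0],255]]}}

```text
time: 21.45
tcp_pos: [0.6275, -0.2206, 0.249]
tcp_rot: [[0.287, 0.958, 0.007], [0.958, -0.287, -0.001], [0.001, 0.007, -1.0]]
wrist_force: [0.2, -0.1, -1.7]
width: 0.413
grasp_force: 30.0
```

>>> {"fn": "step_arm", "kwargs": {"plan": [[[3.61,-2.45,0],[0,0,0],255],[[3.61,-2.45,0],[0,0,0],255],[[3.61,-2.45,0],[0,0,0],255],[[3.61,-2.45,0],[0,0,0],255],[[3.61,-2.45,0],[0,0,0],255],[[3.61,-2.45,0],[0,0,0],255],[[3.61,-2.45,0],[0,0,0],255],[[3.61,-2.45,0],[0,0,0],255],[[0,0,2],[0,0,0],255],[[0,0,1],[0,0,0],255],[[0,0,0],[0,0,0],255],[[0,0,0],[0,0,0],255]]}}

```text
time: 22.65
tcp_pos: [0.5213, 0.1121, 0.2137]
tcp_rot: [[0.289, 0.957, -0.0], [0.957, -0.289, -0.001], [-0.001, -0.0, -1.0]]
wrist_force: [-0.3, 0.6, -1.0]
width: 0.412
grasp_force: 30.0
```

>>> {"fn": "step_arm", "kwargs": {"plan": [[[0.1,0,1],[0,0,0],255],[[0,0,1],[0,0,0],255],[[0,0,1],[0,0,0],255],[[0,0,1.2],[0,0,0],255],[[0,0,1.5],[0,0,0],255],[[0,0,1.3],[0,0,0],255],[[0,0,0.2],[0,0,0],255],[[0,0,0],[0,0,0],255]]}}

```text
time: 23.45
tcp_pos: [0.521, 0.1142, 0.1407]
tcp_rot: [[0.287, 0.958, -0.001], [0.958, -0.287, -0.001], [-0.001, -0.001, -1.0]]
wrist_force: [0.3, -0.1, -2.1]
width: 0.412
grasp_force: 30.0
```

>>> {"fn": "step_arm", "kwargs": {"plan": [[[0,0,0],[0,0,0],80],[[0,0,0],[0,0,0],80],[[0,0,0],[0,0,0],80],[[0,0,0],[0,0,0],80],[[0,0,-2],[0,0,0],80],[[0,0,-4],[0,0,0],80],[[0,0,-4],[0,0,0],80],[[-4.03,1.16,0],[0,0,0],80],[[-4.03,1.16,0],[0,0,0],80],[[-4.03,1.16,0],[0,0,0],80],[[-4.03,1.16,0],[0,0,0],80],[[-4.03,1.16,0],[0,0,0],80],[[-4.03,1.16,0],[0,0,0],80],[[-4.03,1.16,0],[0,0,0],80],[[-4.03,1.16,0],[0,0,0],80],[[0,0,2.5],[0,0,0],80],[[0,0,2.5],[0,0,0],80],[[0,0,0],[0,0,0],80]]}}

```text
time: 25.25
tcp_pos: [0.5164, -0.2208, 0.1894]
tcp_rot: [[0.287, 0.958, -0.004], [0.958, -0.287, 0.001], [-0.001, -0.004, -1.0]]
wrist_force: [0.1, 0.9, -0.1]
width: 0.684
grasp_force: 0.0
```

```bash
python3 -c "
from h import *
look(.5157,-.2203,'4')"
```

```text
t 25.2 tcp [ 0.5164 -0.2208  0.1894] w 0.6837746463118692 yawY -16.7 F [ 0.1185  0.8861 -0.0851] go cm [ 0.04 -0.05  8.94]
brass [389.4643 305.1239] 8.733290672302246 [ 0.4096 -0.1135  0.012 ]
brass [427.783  262.0157] 7.159010887145996 [ 0.5169 -0.2077  0.012 ]
in tube? [296.9082 257.2313] 8.781872749328613 [0.5225 0.1147 0.024 ]
side [244.8015 425.6334] 13.013794898986816 [ 0.4264 -0.3292  0.012 ]
side [298.3711 369.8347] 11.399994850158691 [ 0.5154 -0.2201  0.012 ]
side [244.321  327.1154] 10.415104866027832 [ 0.4098 -0.1135  0.012 ]
```

>>> {"fn": "step_arm", "kwargs": {"plan": [[[0,0,4],[0,0,0],80],[[0,0,3],[0,0,0],80],[[0,0,1.7],[0,0,0],80],[[0,0,0.2],[0,0,0],80],[[0,0,0],[0,0,0],80],[[0,0,0],[0,0,0],255],[[0,0,0],[0,0,0],255],[[0,0,0],[0,0,0],255],[[0,0,0],[0,0,0],255],[[0,0,0],[0,0,0],255],[[0,0,0],[0,0,0],255],[[0,0,-2],[0,0,0],255],[[0,0,-4],[0,0,0],255],[[0,0,-4],[0,0,0],255],[[0,0,-4],[0,0,0],255],[[0,0,0],[0,0,0],255]]}}

```text
time: 26.95
tcp_pos: [0.5192, -0.2221, 0.2472]
tcp_rot: [[0.287, 0.958, 0.007], [0.958, -0.287, -0.001], [0.001, 0.007, -1.0]]
wrist_force: [-0.0, -0.5, -1.2]
width: 0.414
grasp_force: 30.0
```

>>> {"fn": "step_arm", "kwargs": {"plan": [[[4.02,-1.17,0],[0,0,0],255],[[4.02,-1.17,0],[0,0,0],255],[[4.02,-1.17,0],[0,0,0],255],[[4.02,-1.17,0],[0,0,0],255],[[4.02,-1.17,0],[0,0,0],255],[[4.02,-1.17,0],[0,0,0],255],[[4.02,-1.17,0],[0,0,0],255],[[4.02,-1.17,0],[0,0,0],255],[[0,0,2],[0,0,0],255],[[0,0,1],[0,0,0],255],[[0,0,0],[0,0,0],255],[[0,0,0],[0,0,0],255]]}}

```text
time: 28.15
tcp_pos: [0.5203, 0.1126, 0.2127]
tcp_rot: [[0.289, 0.957, -0.001], [0.957, -0.289, -0.001], [-0.001, -0.0, -1.0]]
wrist_force: [0.3, -0.1, -0.5]
width: 0.412
grasp_force: 30.0
```

>>> {"fn": "step_arm", "kwargs": {"plan": [[[0.05,0.05,1],[0,0,0],255],[[0,0,1],[0,0,0],255],[[0,0,1],[0,0,0],255],[[0,0,1.2],[0,0,0],255],[[0,0,1.2],[0,0,0],255],[[0,0,0.6],[0,0,0],255],[[0,0,0],[0,0,0],255],[[0,0,0],[0,0,0],255]]}}

```text
time: 28.95
tcp_pos: [0.5209, 0.114, 0.1525]
tcp_rot: [[0.287, 0.958, -0.0], [0.958, -0.287, -0.0], [-0.0, -0.0, -1.0]]
wrist_force: [-0.8, -1.4, -1.4]
width: 0.415
grasp_force: 30.0
```

>>> {"fn": "step_arm", "kwargs": {"plan": [[[0,0,0.2],[0,0,0],80],[[0,0,0],[0,0,0],80],[[0,0,0],[0,0,0],80],[[0,0,0],[0,0,0],80],[[0,0,-3],[0,0,0],80],[[0,0,-4],[0,0,0],80],[[0,0,-2],[0,0,0],80],[[-4.53,0.38,0],[0,0,0],80],[[-4.53,0.38,0],[0,0,0],80],[[-4.53,0.38,0],[0,0,0],80],[[-4.53,0.38,0],[0,0,0],80],[[-4.53,0.38,0],[0,0,0],80],[[-4.53,0.38,0],[0,0,0],80],[[-4.53,0.38,0],[0,0,0],80],[[-4.53,0.38,0],[0,0,0],80],[[-4.53,0.38,0],[0,0,0],80],[[-4.53,0.38,0],[0,0,0],80],[[0,0,2.5],[0,0,0],80],[[0,0,2.5],[0,0,0],80],[[0,0,0],[0,0,0],80]]}}

```text
time: 30.95
tcp_pos: [0.4261, -0.3302, 0.1885]
tcp_rot: [[0.288, 0.958, -0.004], [0.958, -0.288, 0.001], [0.0, -0.004, -1.0]]
wrist_force: [-0.5, 0.2, 0.9]
width: 0.689
grasp_force: 0.0
```

```bash
python3 -c "
from h import *
look(.4260,-.3296,'5')"
```

```text
t 30.9 tcp [ 0.4261 -0.3302  0.1885] w 0.6888611829898232 yawY -16.7 F [-0.4756  0.1865  0.8644] go cm [0.05 0.   8.85]
brass [389.46   305.1088] 8.761699676513672 [ 0.4096 -0.1135  0.012 ]
brass [476.9736 299.7035] 8.621530532836914 [ 0.4258 -0.3298  0.012 ]
in tube? [296.8671 256.8543] 9.060102462768555 [0.5234 0.1148 0.024 ]
side [244.8431 425.5898] 12.787054061889648 [ 0.4264 -0.3291  0.012 ]
side [201.1185 356.8222] 5.700977325439453 [ 0.3345 -0.1854  0.012 ]
side [261.5833 338.8069] 12.093486785888672 [ 0.4455 -0.1447  0.012 ]
side [250.5    323.0056] 3.8079864978790283 [ 0.4214 -0.1029  0.012 ]
```

>>> {"fn": "step_arm", "kwargs": {"plan": [[[0.05,0,4],[0,0,0],80],[[0,0,3],[0,0,0],80],[[0,0,1.6],[0,0,0],80],[[0,0,0.2],[0,0,0],80],[[0,0,0],[0,0,0],80],[[0,0,0],[0,0,0],255],[[0,0,0],[0,0,0],255],[[0,0,0],[0,0,0],255],[[0,0,0],[0,0,0],255],[[0,0,0],[0,0,0],255],[[0,0,0],[0,0,0],255],[[0,0,-2],[0,0,0],255],[[0,0,-4],[0,0,0],255],[[0,0,-4],[0,0,0],255],[[0,0,-4],[0,0,0],255],[[0,0,0],[0,0,0],255]]}}

```text
time: 32.65
tcp_pos: [0.4287, -0.3315, 0.247]
tcp_rot: [[0.287, 0.958, 0.006], [0.958, -0.287, -0.002], [-0.0, 0.006, -1.0]]
wrist_force: [1.0, -0.4, -1.9]
width: 0.409
grasp_force: 30.0
```

>>> {"fn": "step_arm", "kwargs": {"plan": [[[4.53,-0.4,0],[0,0,0],255],[[4.53,-0.4,0],[0,0,0],255],[[4.53,-0.4,0],[0,0,0],255],[[4.53,-0.4,0],[0,0,0],255],[[4.53,-0.4,0],[0,0,0],255],[[4.53,-0.4,0],[0,0,0],255],[[4.53,-0.4,0],[0,0,0],255],[[4.53,-0.4,0],[0,0,0],255],[[4.53,-0.4,0],[0,0,0],255],[[4.53,-0.4,0],[0,0,0],255],[[0,0,2],[0,0,0],255],[[0,0,1],[0,0,0],255],[[0,0,0],[0,0,0],255],[[0,0,0],[0,0,0],255]]}}

```text
time: 34.05
tcp_pos: [0.519, 0.1139, 0.2128]
tcp_rot: [[0.289, 0.957, -0.001], [0.957, -0.289, -0.001], [-0.001, -0.0, -1.0]]
wrist_force: [0.3, 0.4, -2.2]
width: 0.417
grasp_force: 30.0
```

>>> {"fn": "step_arm", "kwargs": {"plan": [[[0.04,0.18,1],[0,0,0],255],[[0,0,1],[0,0,0],255],[[0,0,1],[0,0,0],255],[[0,0,1],[0,0,0],255],[[0,0,0.7],[0,0,0],255],[[0,0,0.2],[0,0,0],255],[[0,0,0],[0,0,0],255]]}}

```text
time: 34.75
tcp_pos: [0.5208, 0.1147, 0.1634]
tcp_rot: [[0.287, 0.958, -0.001], [0.958, -0.287, -0.0], [-0.001, -0.001, -1.0]]
wrist_force: [-0.1, -2.8, -1.9]
width: 0.41
grasp_force: 30.0
```

>>> {"fn": "step_arm", "kwargs": {"plan": [[[0,0,0.1],[0,0,0],80],[[0,0,0],[0,0,0],80],[[0,0,0],[0,0,0],80],[[0,0,0],[0,0,0],80],[[0,0,-3],[0,0,0],80],[[0,0,-4],[0,0,0],80],[[0,0,-1],[0,0,0],80],[[-4.18,-0.68,0],[0,0,0],80],[[-4.18,-0.68,0],[0,0,0],80],[[-4.18,-0.68,0],[0,0,0],80],[[-4.18,-0.68,0],[0,0,0],80],[[-4.18,-0.68,0],[0,0,0],80],[[-4.18,-0.68,0],[0,0,0],80],[[0,0,2.5],[0,0,0],80],[[0,0,2.5],[0,0,0],80],[[0,0,0],[0,0,0],80]]}}

```text
time: 36.35
tcp_pos: [0.4086, -0.1135, 0.1908]
tcp_rot: [[0.288, 0.958, -0.004], [0.958, -0.288, -0.001], [-0.002, -0.003, -1.0]]
wrist_force: [-0.1, 0.7, -0.3]
width: 0.684
grasp_force: 0.0
```

```bash
python3 -c "
from h import *
look(.4097,-.1135,'6')
print(telemetry.read_state()['q'])"
```

```text
t 36.4 tcp [ 0.4086 -0.1135  0.1908] w 0.6840726893521968 yawY -16.7 F [-0.1315  0.74   -0.3068] go cm [0.05 0.13 9.08]
in tube? [296.6808 256.5649] 9.181692123413086 [0.5241 0.1153 0.024 ]
side [244.314  327.1576] 10.40784740447998 [ 0.4098 -0.1136  0.012 ]
[-0.6392  0.2285  0.8654  2.2834 -0.2609  0.7267  0.1188]
```

>>> {"fn": "step_arm", "kwargs": {"plan": [[[0.05,0.13,4],[0,0,0],80],[[0,0,3],[0,0,0],80],[[0,0,1.8],[0,0,0],80],[[0,0,0.2],[0,0,0],80],[[0,0,0],[0,0,0],80]]}}

```text
time: 36.95
tcp_pos: [0.4119, -0.1134, 0.1036]
tcp_rot: [[0.287, 0.958, 0.001], [0.958, -0.287, 0.0], [0.0, 0.001, -1.0]]
wrist_force: [-0.1, -0.8, 0.4]
width: 0.684
grasp_force: 0.0
```

>>> {"fn": "step_arm", "kwargs": {"plan": [[[0,-0.15,0.25],[0,0,0],80],[[0,0,0],[0,0,0],80],[[0,0,0],[0,0,0],255],[[0,0,0],[0,0,0],255],[[0,0,0],[0,0,0],255],[[0,0,0],[0,0,0],255],[[0,0,0],[0,0,0],255],[[0,0,0],[0,0,0],255],[[0,0,-2],[0,0,0],255],[[0,0,-4],[0,0,0],255],[[0,0,-4],[0,0,0],255],[[0,0,-4],[0,0,0],255],[[0,0,0],[0,0,0],255]]}}

```text
time: 38.25
tcp_pos: [0.4116, -0.1131, 0.2437]
tcp_rot: [[0.286, 0.958, 0.006], [0.958, -0.286, 0.003], [0.004, 0.005, -1.0]]
wrist_force: [-0.6, -0.4, -2.0]
width: 0.416
grasp_force: 30.0
```

>>> {"fn": "step_arm", "kwargs": {"plan": [[[4.14,0.67,0],[0,0,0],255],[[4.14,0.67,0],[0,0,0],255],[[4.14,0.67,0],[0,0,0],255],[[4.14,0.67,0],[0,0,0],255],[[4.14,0.67,0],[0,0,0],255],[[4.14,0.67,0],[0,0,0],255],[[0,0,2],[0,0,0],255],[[0,0,1],[0,0,0],255],[[0,0,0],[0,0,0],255],[[0,0,0],[0,0,0],255]]}}

```text
time: 39.25
tcp_pos: [0.5194, 0.1123, 0.2102]
tcp_rot: [[0.289, 0.957, -0.001], [0.957, -0.289, -0.0], [-0.001, -0.001, -1.0]]
wrist_force: [1.0, 0.5, -0.6]
width: 0.413
grasp_force: 30.0
```

>>> {"fn": "step_arm", "kwargs": {"plan": [[[0.15,0.1,0.8],[0,0,0],255],[[0,0,1],[0,0,0],255],[[0,0,0.8],[0,0,0],255],[[0,0,0.7],[0,0,0],255],[[0,0,0.2],[0,0,0],255],[[0,0,0],[0,0,0],255],[[0,0,0],[0,0,0],255]]}}

```text
time: 39.95
tcp_pos: [0.5212, 0.1146, 0.1753]
tcp_rot: [[0.287, 0.958, 0.0], [0.958, -0.287, -0.0], [0.0, 0.0, -1.0]]
wrist_force: [0.5, 0.4, -1.4]
width: 0.415
grasp_force: 30.0
```

>>> {"fn": "step_arm", "kwargs": {"plan": [[[0,0,0.1],[0,0,0],80],[[0,0,0],[0,0,0],80],[[0,0,0],[0,0,0],80],[[0,0,0],[0,0,0],80],[[0,0,-2],[0,0,0],80],[[0,0,-4],[0,0,0],80],[[0,0,-3],[0,0,0],120],[[2.96,2.92,0],[0,0,0],120],[[2.96,2.92,0],[0,0,0],120],[[2.96,2.92,0],[0,0,0],120],[[0,0,0],[0,0,0],120],[[0,0,0],[0,0,0],120]]}}

```text
time: 41.15
tcp_pos: [0.6306, 0.1744, 0.2635]
tcp_rot: [[0.287, 0.958, -0.001], [0.958, -0.287, -0.001], [-0.002, -0.0, -1.0]]
wrist_force: [0.3, -0.4, 0.5]
width: 0.53
grasp_force: 0.0
```

```bash
python3 - <<'E'
from h import *
go(.630,.1754,.214)
a=vision.get_image("side"); b=vision.get_image("top")
cv2.imwrite("pics/f1.png",np.hstack([cv2.resize(a[140:290,270:370],(380,570)),cv2.resize(b[200:290,240:330],(400,570))]))
for n in("side","top"):
    print(n,pix(n,[.5215,.1138,.084]))
    for c in blobs(a if n=="side" else b,(16,120,50),(32,255,255),20):
        p,ra=cen(c)
        if 250<p[0]<520 and 190<p[1]<440 and (n=="top" or p[1]>200): print(n,p,ra,plane(n,p,.084))
E
```

```text
t 41.1 tcp [0.6306 0.1744 0.2635] w 0.5300503599543203 yawY -16.7 F [ 0.3385 -0.3794  0.5366] go cm [ 0.08 -0.08  4.95]
side [299.32   227.7638]
side [482.7971 371.2517] 10.063687324523926 [ 0.8147 -0.2982  0.084 ]
side [493.9465 351.856 ] 8.657410621643066 [ 0.847  -0.2599  0.084 ]
side [300.4006 231.5008] 17.270015716552734 [0.5237 0.0993 0.084 ]
side [416.4897 247.455 ] 33.55974578857422 [0.7746 0.0313 0.084 ]
side [307.9209 201.391 ] 11.280613899230957 [0.5444 0.2249 0.084 ]
top [296.346  255.5086]
top [296.5071 256.0602] 9.355278015136719 [0.5202 0.1134 0.084 ]
```

View pics/f1.png

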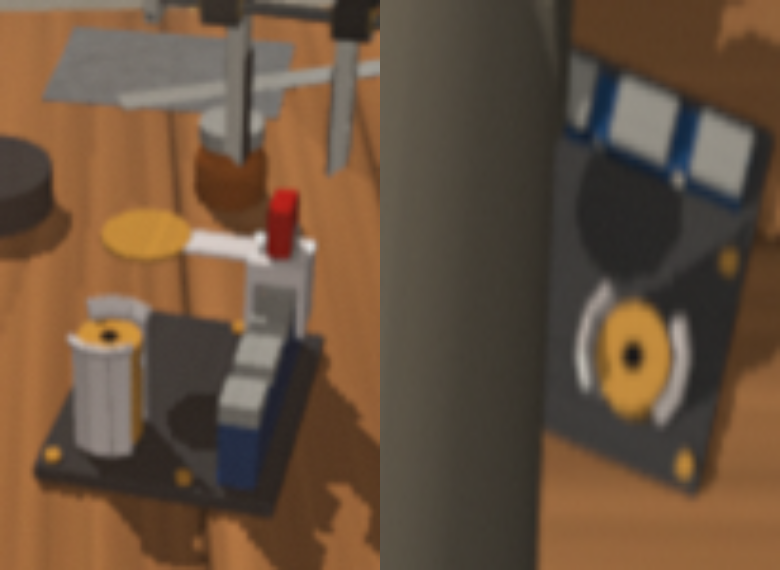

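The picture shows six discs flat and centred in the tube: the top disc is at (296.5,256.1) against an expected (296.3,255.5). The tab is still down. I'll close the shutter now.

>>> {"fn": "step_arm", "kwargs": {"plan": [[[0.05,-0.1,2],[0,0,0],120],[[0,0,2],[0,0,0],120],[[0,0,0.9],[0,0,0],120],[[0,0,0],[0,0,0],255],[[0,0,0],[0,0,0],255],[[0,0,0],[0,0,0],255],[[0,0,0],[0,0,0],255],[[0,0,0],[0,0,0],255],[[0,0,0],[0,0,0],255],[[0,0,-0.5],[0,0,0],255],[[0,0,-0.8],[0,0,0],255],[[0,0,-0.7],[0,0,0],255],[[0,0,0],[0,0,0],255],[[0,0,0],[0,0,0],255]]}}

```text
time: 42.65
tcp_pos: [0.6299, 0.1752, 0.2353]
tcp_rot: [[0.287, 0.958, 0.001], [0.958, -0.287, -0.0], [0.0, 0.001, -1.0]]
wrist_force: [5.8, -0.9, -1.4]
width: 0.195
grasp_force: 30.0
```

>>> {"fn": "step_arm", "kwargs": {"plan": [[[-1,0,0],[0,0,0],255],[[-1.3,0,0],[0,0,0],255],[[-1.3,0.03,0],[0,0,0],255],[[-1.3,0,0],[0,0,0],255],[[-1.3,0.03,0],[0,0,0],255],[[-1.3,0,0],[0,0,0],255],[[-1,0,0],[0,0,0],255],[[-0.5,0,0],[0,0,0],255],[[0,0,0],[0,0,0],255],[[0,0,0],[0,0,0],255]]}}

```text
time: 43.65
tcp_pos: [0.6046, 0.0885, 0.2351]
tcp_rot: [[0.287, 0.958, 0.001], [0.958, -0.287, -0.0], [-0.0, 0.001, -1.0]]
wrist_force: [5.5, -2.2, -1.8]
width: 0.198
grasp_force: 30.0
```

>>> {"fn": "step_arm", "kwargs": {"plan": [[[0,0,0.7],[0,0,0],255],[[0,0,0.7],[0,0,0],255],[[0,0,0.4],[0,0,0],255],[[0,0,0],[0,0,0],255],[[0,0,0],[0,0,0],120],[[0,0,0],[0,0,0],120],[[0,0,0],[0,0,0],120],[[0,0,0],[0,0,0],120],[[0,0,0],[0,0,0],120],[[0,0,-2],[0,0,0],120],[[0,0,-4],[0,0,0],120],[[0,0,-4],[0,0,0],120],[[0,0,-4],[0,0,0],120],[[0,0,0],[0,0,0],120]]}}

```text
time: 45.05
tcp_pos: [0.6059, 0.0886, 0.3621]
tcp_rot: [[0.287, 0.958, 0.006], [0.958, -0.287, 0.002], [0.004, 0.005, -1.0]]
wrist_force: [-0.9, -1.0, -0.7]
width: 0.526
grasp_force: 0.0
```

```bash
python3 - <<'E'
from h import *
t=TUBE+.087*MX; go(*t,.3)
a=vision.get_image("side")
cv2.imwrite("pics/f2.png",cv2.resize(a[140:290,270:400],None,fx=4,fy=4))
for n,im in(("before",cv2.imread("pics/side0.png")),("now",a)):
    for c in blobs(im,(0,170,80),(8,255,255),20):
        p,ra=cen(c)
        if 320<p[0]<355 and 195<p[1]<240: print(n,p,ra,c[:,0,1].min())
E
```

```text
t 45.0 tcp [0.6059 0.0886 0.3621] w 0.525704237466191 yawY -16.7 F [-0.9331 -0.9554 -0.7043] go cm [-0.13 -0.15  6.21]
before [335.8868 218.5318] 9.605356216430664 210
now [335.8206 218.7549] 9.708344459533691 210
```

View pics/f2.png

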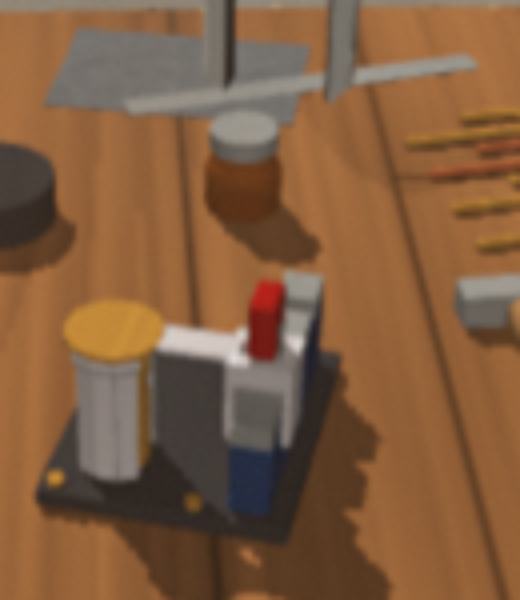

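The cover is back over the filled tube, and the red tab is at (335.8,218.8), where it started (335.9,218.5). The gripper is clear, so I'm handing in.

```bash
python3 -c "
from h import *
print(r.finish_job())"
```

```text
the job is handed in; nothing more can be done
None
```

The job is handed in at about 45 s: all six brass discs are stacked flat in the tube, the shutter is back over it with the tab down in the first notch, and the dark discs, green disc and other bench items were never touched; no verdict came back.

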